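# Set up the board preheater on the electronics bench

### The arm

A 6-joint arm with a two-finger parallel gripper is mounted at the origin on the work surface. World frame = base frame: x ahead of the robot, y to its left, z up, the work surface at z = 0. Lengths are in mm, angles in rad, forces in N, time in s.
With the tool pointing down it reaches from about 350 to 850 mm from the base axis. Payload 8.1 kg.
Tool frame: the origin (TCP) lies midway between the tips of the shut fingers; the grasp point (between the pads) lies 19 mm behind it; z points along the fingers, y is the line along which they close (so a half turn about z gives the same grasp; the last joint's range is limited). The gripper opens to 93 mm and grips with 3 to 60 N. Pads are 15 mm wide; open, the fingers measure 128 mm over their backs; the gripper's body (75 mm by 188 mm) begins 65 mm behind the grasp point.
Start: joints at [1.153, 0.13, 1.488, -0, 1.523, -0.085], TCP at [195.993, 567.091, 218.635] pointing down, gripper open.
Joint ranges: [-2.96, 2.96], [-0.89, 2.26], [0.02, 2.5], [-1.34, 4.48], [0, 2.73], [-2.66, 2.66]. Speed limits (rad/s): [2.39, 2.39, 2.79, 3.14, 3.14, 3.14].

### API

Orientations are given as a 3x3 rotation matrix whose columns are the frame's x, y, z axes.
In Python, from bench import r, jaws, camera, camera_info, finish_job gives the robot as it stands. Calls block until the motion is done:
- r.goto(position, orientation): joint-space move of the TCP to a pose.
- r.movel(position, attitude=None, v=150): straight line of the TCP; attitude=None keeps the orientation; v is the mean speed in mm/s.
- r.move_j(angles): joint-space move.
- jaws.open_gripper() and jaws.close(squeeze=None): open the fingers fully, or close them until they stop; squeeze is the grip in N (None keeps the last).
- r.sleep(seconds).
- r.solve_ik(position, orientation): joint angles nearest the present ones, or None.
- camera(name): name is "scene" or "top" or "wrist"; returns the picture (384x512x3 uint8, blue, green, red); there is no depth.
- camera_info(name): a dict with "fov_y" (degrees; the focal length in pixels is half the picture's height over the tangent of half this angle, whatever the lens; pixels are square), "cx", "cy" (the principal point, pixels), "rvec" (rotation vector, rad) and "tvec" (3), from world to camera coordinates, as OpenCV has them; the wrist camera has in their place "tool_from_camera" (4x4, takes a point from camera to tool coordinates, whose origin is the TCP and whose axes are the flange's). Camera axes: x right, y down, z forward; pixel columns grow to the right and rows downward; lengths in mm; the calibration is good to about 2 mm. The wrist camera is an equidistant fisheye: a pixel r from the principal point sees the ray r / f radians off the axis. A picture is of the moment at which its call begins: read the wrist's pose just before it. camera_info takes no time and is no camera call.
A pose or a line that the arm cannot do raises r.MotionError and nothing moves.
- finish_job(): hands the job in; it is judged then, once.
Readings, each from a call of its own:
- r.read_time(): time.
- r.read_qpos(): joint angles.
- r.read_dq(): joint speeds.
- r.read_effort(): joint torques, N m.
- r.read_eef_pos(): TCP position.
- r.read_tcp_rot(): TCP orientation.
- r.read_force(): force on the tool from outside, world axes, zero at the start.
- r.read_torque(): the same for the moment, N m.
- r.read_opening(): finger opening in mm.
- r.read_grasp_force(): force on a finger pad.
Only numpy, scipy, OpenCV 4.12 (cv2) and the standard library are available. Lean on these libraries where they do the work, as an engineer would, in place of code of your own. Each camera call takes 0.05 s, during which the arm holds its last target. There are 200 camera calls.

### The job

Get the board preheater going: set the circuit-board carrier down (do not drop it) flat in the nest on the preheater, then open the air valve half way, to its long broad mark, then turn the temperature dial on the sloping console until its pointer stands at the white triangular index tab. When all that is done, and not before, push the console's power lever fully over to the far side to switch it on. Leave everything else on the bench where it is.

Things in the scene. Friction and masses are not known exactly. Their poses are not given: they have to be found in the camera images.
- carrier: circuit-board carrier, loose, about 0.3 kg: bare aluminium plate 110 (its x) x 150 (its y) x 6 mm with a green board and low parts on top (to 14 mm above the underside), and across its middle an upright aluminium grip bar, 70 mm long along its x, 14 mm thick along its y, from 6 to 48 mm above the underside. Origin: centre of the underside, z up. It starts flat on the bench
- nest (a point): centre of the hot plate on top of the preheater, a white fixed box 160 (x) x 200 (y) mm with a steel top 60 mm above the bench; this point lies on that top surface, its axes are the preheater's. Four low dark stops, 10 mm tall, leave a nest 118 mm (x) x 158 mm (y) for the carrier, long side along long side (either way round)
- valve (a joint): opening angle of the air valve (rad): 0 closed (handle square to the pipe), 1.571 fully open (handle along the pipe), 0.785 half open; it grows as the handle turns anticlockwise seen from above. It turns stiffly and stays where left
- valve_hub (a point): on the upright turning axis of the air valve's handle, 74 mm above the bench, at mid-height of the handle; the valve is a fixed brass ball valve in a short steel pipe. A black round plate (radius 52 mm, top 57 mm above the bench) under the handle has white ticks every 15 degrees; the half-open one is the long broad one
- valve_grip (a point): point to hold on the valve's steel handle, 75 mm out from valve_hub at mid-height; the handle is a flat bar 100 mm long from the axis, 14 mm wide, 22 mm tall, 61 to 83 mm above the bench. Its x axis points outward along the handle, z up
- dial (a joint): angle of the temperature dial (rad), 0 to 2.6, grows clockwise as seen looking at the panel; stays where left
- console: grey fixed wedge-shaped console, 180 (x) x 330 (y) mm, 40 mm tall in front and 144 mm at the back; its panel slopes 30 degrees from level, rising away from the robot, the dial on its left half, the power lever on its right half as seen from the robot. Origin under its centre, x away from the robot
- dial_grip (a point): on the dial's turning axis, 34 mm off the console's panel, the height to grip. z points out of the panel along the dial's axis, x from the axis towards the pointer tip. The dial is a black bar knob: bar 62 mm long (along x), 16 mm thick (along y), 12 to 46 mm off the panel, on a skirt of radius 34 mm and with a tapered pointer nose out to 41 mm, a white line on its top.
- dial_pointer (a point): just ahead of the dial's pointer tip, 44 mm from the axis and 8 mm off the panel; turns with the dial
- dial_mark (a point): inner tip of the white triangular index tab (30 mm long, 28 mm wide, 7 mm high) on the scale's rim, the only big one among thin ticks every 15 degrees; also 44 mm from the axis and 8 mm off the panel. The dial is set when dial_pointer and dial_mark meet. The tab is only a mark and cannot be pushed
- power (a joint): angle of the console's power lever (rad): 0 off (leaning towards the robot), 1.0 fully on (over to the far side); it stays where left
- power_tip (a point): centre of the 26 mm ball on the power lever, a 10 mm rod 65 mm long from pivot to ball; pivot 23 mm off the panel in a black block 70 x 50 x 25 mm, 160 mm to the right of the dial. It swings up the slope, 0.5 rad either side of the panel's normal; at joint 0 this frame has the panel's axes (x up the slope, y left, z out of the panel) and it turns with the lever
- spray_can: steel spray can, 62 mm across, 150 mm tall, bystander; origin under its centre
- wash_bottle: white plastic bottle, 60 mm across, 130 mm tall, bystander; origin under its centre
- tape_roll: roll of tape lying flat, 84 mm across, 24 mm tall, bystander; origin under its centre
- screwdriver: black-handled screwdriver lying on the bench, 170 mm long along its x, bystander; origin under its middle
- solder_spool: metal solder spool standing upright, 60 mm across, 50 mm tall, bystander; origin under its centre
- mug: white mug, 80 mm across, 90 mm tall, bystander; origin under its centre
Mind the look-alikes: they are no part of the job. Leave any blue or green look-alike of the part that bears valve alone.

How it is judged:
By the outcome, as a careful person would: the job done as asked, in the order asked, and still so for the second after the job is handed in, with the robot touching nothing.
It also fails if it takes over 72 s, if anything falls off the work surface, if the arm or the gripper's body presses on something with over 40 N, if the wrist force passes 120 N, or if a joint passes its speed limit or range.

## Working session

There is one attempt and no reset: what is moved stays moved. The work goes in short steps, each a Python script; the robot and the scene stay as the last script left them, time stands still between calls to the robot, and variables do not carry over. Pictures are saved under pics/ and viewed, at most 10 in all, crops included, and the job is handed in when it is done.

```bash
ls; mkdir -p pics; python3 - <<'E'
from bench import r,jaws,camera,camera_info
import cv2,numpy as np
for n in("scene","top"):
    im=camera(n);cv2.imwrite(f"pics/{n}0.png",im);print(n,camera_info(n))
print(camera_info("wrist"))
a=cv2.imread("pics/scene0.png");b=cv2.imread("pics/top0.png")
cv2.imwrite("pics/s1.png",cv2.resize(a,(800,600),interpolation=cv2.INTER_CUBIC));cv2.imwrite("pics/t1.png",cv2.resize(b,(800,600),interpolation=cv2.INTER_CUBIC))
print(r.read_time())
E
```

```text
pics
scene {'fov_y': 54.67052569723746, 'cx': 254.45730574232635, 'cy': 196.71845954266115, 'rvec': array([ 2.19009012,  1.15414413, -0.43550538]), 'tvec': array([-251.26572692, -226.45245189, 1592.95455681])}
top {'fov_y': 44.36397286521466, 'cx': 260.61753539700084, 'cy': 189.73092205321987, 'rvec': array([ 2.21277516, -2.17872821,  0.04421878]), 'tvec': array([  17.15695912,  460.65543263, 1977.0746004 ])}
{'fov_y': 65.70646984690485, 'cx': 254.3838645199015, 'cy': 193.92628792678573, 'tool_from_camera': array([[ 5.32831791e-04, -9.68887219e-01, -2.47502068e-01,
         6.81028780e+01],
       [ 9.99999813e-01,  4.42113899e-04,  4.22110355e-04,
         3.51594459e-01],
       [-2.99553223e-04, -2.47502247e-01,  9.68887273e-01,
        -1.66372458e+02],
       [ 0.00000000e+00,  0.00000000e+00,  0.00000000e+00,
         1.00000000e+00]])}
0.1
```

View pics/s1.png

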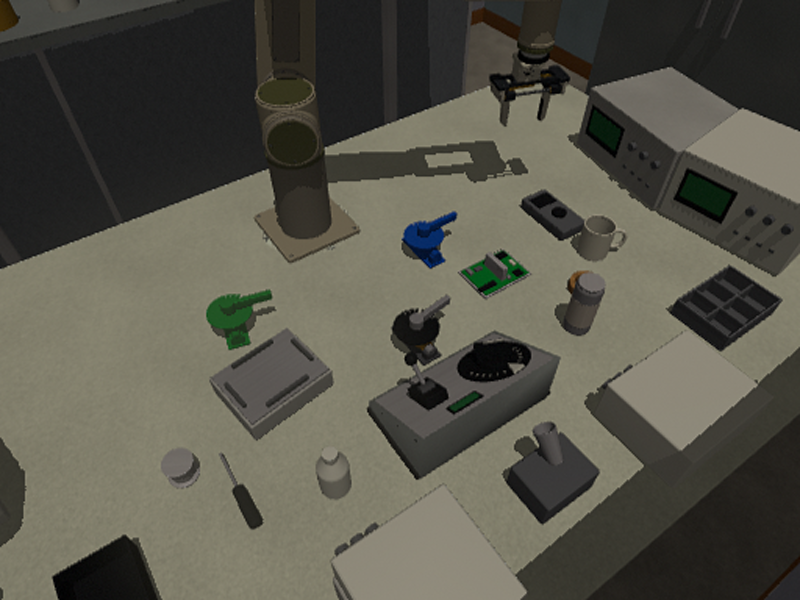

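View pics/t1.png

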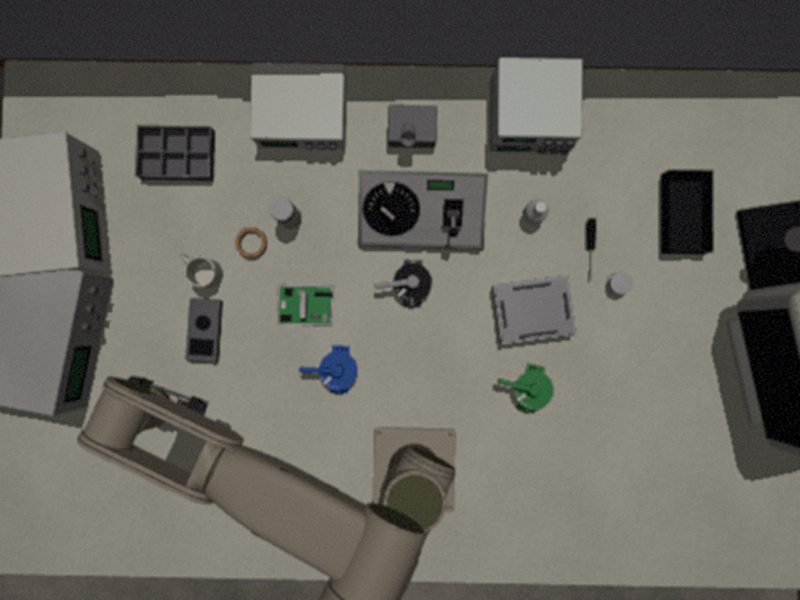

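The top view (800 px wide) shows the carrier at (305,305), the preheater at (535,312) and the console at (423,210), with the dial at (391,208) and the lever at (452,215). There are three valve candidates: blue at (337,370), green at (533,388), and one with a steel handle on a black plate at (410,285). The steel/black one fits the description. Next I'll take wrist views, two for each thing.

```bash
cat > h.py <<'E'
from bench import r,jaws,camera,camera_info,finish_job
import cv2,numpy as np,pickle,glob
def cam(name):
    """image + model dict"""
    i=camera_info(name);m=dict(f=192/np.tan(np.radians(i['fov_y']/2)),c=np.array([i['cx'],i['cy']]),fish=name=='wrist')
    if name=='wrist':
        T=np.eye(4);T[:3,:3]=r.read_tcp_rot();T[:3,3]=r.read_eef_pos();T=T@i['tool_from_camera']
        m['R']=T[:3,:3];m['o']=T[:3,3]
    else:
        R=cv2.Rodrigues(i['rvec'])[0];m['R']=R.T;m['o']=-R.T@i['tvec']
    m['im']=camera(name);return m
def ray(m,uv):
    d=(np.array(uv,float)-m['c']);rr=np.linalg.norm(d)+1e-9
    if m['fish']: t=rr/m['f'];v=np.r_[d/rr*np.sin(t),np.cos(t)]
    else: v=np.r_[d/m['f'],1]
    return m['R']@(v/np.linalg.norm(v))
def onz(m,uv,z):
    d=ray(m,uv);return m['o']+d*(z-m['o'][2])/d[2]
def proj(m,p):
    c=m['R'].T@(np.array(p,float)-m['o'])
    if m['fish']:
        s=np.hypot(c[0],c[1])+1e-9;return m['c']+m['f']*np.arctan2(s,c[2])*c[:2]/s
    return m['c']+m['f']*c[:2]/c[2]
def tri(obs):
    """[(m,uv)..] -> point, residual mm"""
    A=[];b=[]
    for m,uv in obs:
        d=ray(m,uv);P=np.eye(3)-np.outer(d,d);A.append(P);b.append(P@m['o'])
    p=np.linalg.solve(sum(A),sum(b));return p,[float(np.linalg.norm(P@(p-m['o']))) for P,(m,_) in zip(A,obs)]
def down(yaw):
    """tool down, tool x at yaw"""
    c,s=np.cos(yaw),np.sin(yaw);return np.array([[c,s,0],[s,-c,0],[0,0,-1.]])
def save(k,m): pickle.dump(m,open(f'pics/{k}.pkl','wb'))
def load(k): return pickle.load(open(f'pics/{k}.pkl','rb'))
E
python3 - <<'E'
from h import *
np.set_printoptions(precision=3,suppress=True)
for n in("scene","top"): save(n,cam(n))
t=load('top')
for k,p in dict(carrier=(305,305),pre=(535,312),valve=(410,285),dial=(391,208),lev=(452,215),blue=(337,370),green=(533,388)).items():
    print(k,onz(t,np.array(p)/1.5625,50))
print(r.read_tcp_rot())
for k,p in [('c1',(440,330,230)),('c2',(440,230,230)),('d1',(570,110,330)),('d2',(570,-10,330)),('n1',(420,-260,280)),('n2',(420,-350,280))]:
    for y in (0,np.pi):
        try: q=r.solve_ik(p,down(y))
        except Exception as e: q=e
        print(k,y,q)
E
```

```text
carrier [431.722 294.364  50.   ]
pre [ 422.614 -314.248   50.   ]
valve [489.028  17.172  50.   ]
dial [693.603  70.925  50.   ]
lev [677.263 -91.666  50.   ]
blue [261.58  206.172  50.   ]
green [ 222.598 -310.534   50.   ]
[[-0.945  0.327 -0.   ]
 [ 0.327  0.945 -0.001]
 [ 0.    -0.001 -1.   ]]
c1 0 [ 0.55  -0.009  1.613 -0.     1.538  2.121]
c1 3.141592653589793 [ 0.55  -0.009  1.613 -0.     1.538 -1.021]
c2 0 [ 0.378 -0.157  1.753 -0.     1.546  1.949]
c2 3.141592653589793 [ 0.378 -0.157  1.753 -0.     1.546 -1.192]
d1 0 [ 0.102  0.059  1.363 -0.     1.719  1.673]
d1 3.141592653589793 [ 0.102  0.059  1.363 -0.     1.719 -1.468]
d2 0 [-0.107  0.031  1.393 -0.     1.718  1.463]
d2 3.141592653589793 [-0.107  0.031  1.393 -0.     1.718 -1.678]
n1 0 [-0.658 -0.177  1.68  -0.     1.639  0.913]
n1 3.141592653589793 [-0.658 -0.177  1.68  -0.     1.639 -2.229]
n2 0 [-0.789 -0.032  1.545 -0.     1.629  0.782]
n2 3.141592653589793 [-0.789 -0.032  1.545 -0.     1.629 -2.359]
```

```bash
python3 - <<'E'
from h import *
for k,p in [('c1',(440,330,230)),('c2',(440,230,230)),('d1',(570,110,330)),('d2',(570,-10,330)),('n1',(420,-260,280)),('n2',(420,-350,280))]:
    r.goto(p,down(np.pi));r.sleep(.15);save(k,cam('wrist'))
print(r.read_time())
ims=[cv2.rotate(load(k)['im'],cv2.ROTATE_180) for k in('c1','c2','n1','n2')]
g=np.vstack([np.hstack(ims[:2]),np.hstack(ims[2:])]);cv2.imwrite('pics/q1.png',cv2.resize(g,(800,600),interpolation=cv2.INTER_AREA))
cv2.imwrite('pics/q2.png',cv2.resize(cv2.rotate(load('d2')['im'],cv2.ROTATE_180),(800,600),interpolation=cv2.INTER_CUBIC))
E
```

```text
6.125
```

View pics/q1.png

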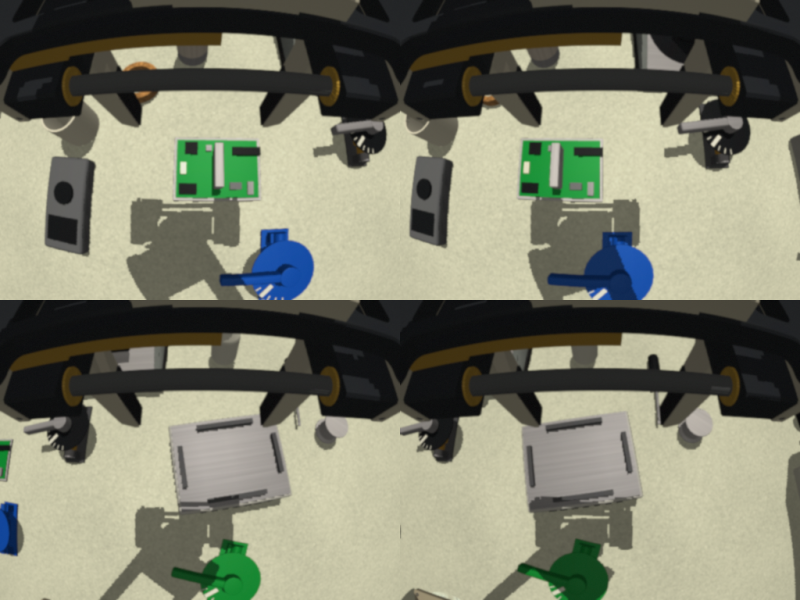

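View pics/q2.png

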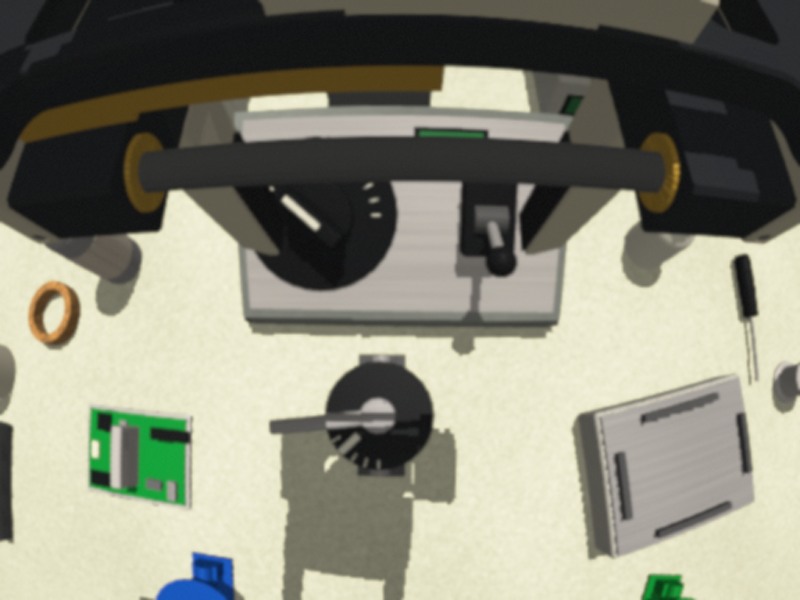

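The wrist views show the carrier with its bar along world x, the nest with its four dark stops, turned about 10°, and the steel-handled valve on a black plate at (378,415) in the last picture. Now the masks, plus a crop montage to check them.

```bash
cat > meas.py <<'E'
from h import *
np.set_printoptions(precision=1,suppress=True)
def comps(mask,amin):
    n,l,s,c=cv2.connectedComponentsWithStats(mask.astype(np.uint8));return [(s[i,4],c[i],l==i) for i in range(1,n) if s[i,4]>=amin]
def rect(m,mask,z):
    cs=max(cv2.findContours(mask.astype(np.uint8),0,cv2.CHAIN_APPROX_NONE)[0],key=len)[:,0]
    w=np.array([onz(m,p,z)[:2] for p in cs],np.float32);(c,s,a)=cv2.minAreaRect(w);return np.array([*c,*s,a])
V={'c1':(432,294,0),'c2':(432,294,0),'n1':(423,-314,60),'n2':(423,-314,60),'d1':(432,294,0),'d2':(423,-314,60)}
tiles=[]
for k,p in V.items():
    m=load(k);im=m['im'];hsv=cv2.cvtColor(im,cv2.COLOR_BGR2HSV).astype(int);H,S,Vv=hsv[...,0],hsv[...,1],hsv[...,2]
    uv=proj(m,p);yy,xx=np.mgrid[:384,:512];near=np.hypot(xx-uv[0],yy-uv[1])<(75 if p[1]>0 else 80)
    vis=im.copy()
    if p[1]>0:
        g=near&(H>45)&(H<80)&(S>120)&(Vv>40)
        hull=cv2.convexHull(np.argwhere(g)[:,::-1].astype(np.int32));hm=np.zeros(g.shape,np.uint8);cv2.fillPoly(hm,[hull],1)
        print(k,'board',rect(m,hm,8))
        b=cv2.erode(hm,np.ones((5,5)))>0
        b&=(S<50)&(Vv>100)
        for a,c,mk in sorted(comps(b,25),key=lambda t:-t[0])[:2]:
            print('   bar?',a,c,rect(m,mk,48),rect(m,mk,27)); vis[mk]=(0,0,255)
        print('   V hist',np.histogram(Vv[(cv2.erode(hm,np.ones((5,5)))>0)&(S<50)],bins=range(60,261,20))[0])
    else:
        d=near&(Vv<75)
        for a,c,mk in comps(d,40): print(k,a,c,rect(m,mk,70)); vis[mk]=(0,0,255)
    if k[0]!='d':
      for src in ((im,vis) if k in('c1','n1') else ()):
        x,y=uv.astype(int);t=np.pad(src,((80,80),(110,110),(0,0)))[y+80-75:y+80+75,x+110-100:x+110+100]
        tiles.append(cv2.resize(cv2.rotate(t,cv2.ROTATE_180),(400,300),interpolation=cv2.INTER_CUBIC))
cv2.imwrite('pics/m1.png',np.vstack([np.hstack(tiles[:2]),np.hstack(tiles[2:])]))
E
python3 meas.py
```

```text
c1 board [434.7 303.  138.1  98.   89.5]
   bar? 648 [230.9 171.7] [434.6 303.5  69.4  13.7   0.4] [438.4 301.8  73.5  14.6   0.4]
   bar? 112 [191.  142.5] [397.5 256.1   7.4  18.   88.4] [399.1 251.6   7.8  19.1  88.4]
   V hist [  9  49  30 118  84 145 132 421  93   0]
c2 board [433.7 303.5 137.7  98.   89.9]
   bar? 676 [313.2 172.8] [434.2 304.1  18.9  68.9  89.9] [437.9 308.5  20.   73.1  89.9]
   bar? 134 [267.5 141.6] [397.7 246.7  20.1   8.2   0.4] [399.3 247.6  21.3   8.7   0.4]
   V hist [121  59 134  53  87 199 201 282  56   0]
n1 387 [224.8 126.2] [ 361.2 -296.7   12.8   55.3    7.8]
n1 171 [158.5 186.8] [ 440.4 -387.7   67.5    5.4    8.7]
n1 238 [225.1 221.2] [ 487.5 -299.9    5.4   95.8    8.3]
n1 186 [172.9 234. ] [ 507.6 -369.    22.7   26.6   51.5]
n2 624 [314.3 124.3] [ 357.  -276.6   17.1   82.1    3.8]
n2 178 [342.8 170.7] [ 416.4 -231.2   67.9    6.     8.4]
n2 90 [223.2 185.6] [ 439.  -388.7   64.4    5.8   11.9]
n2 298 [290.4 221.9] [ 487.6 -302.     7.3   95.     8.3]
n2 55 [334.4 227.8] [ 497.9 -236.5   16.     8.7    5.1]
d1 board [434.9 302.9  99.1 136.6   0. ]
   bar? 406 [375.   84.8] [437.9 300.8  17.3  74.6  87. ] [434.9 309.7  18.2  78.2  87. ]
   bar? 70 [337.4  62.5] [407.8 238.1   8.   18.3  89.3] [403.5 244.1   8.4  19.2  89.3]
   V hist [  0 237  51  60  54  77  51 114 152  26]
d2 48 [76.  48.7] [ 370.7 -302.7    5.2   73.3   11.3]
d2 96 [114.   72.6] [ 419.  -222.6   66.2    4.1    8.3]
d2 118 [36.  99.9] [ 443.7 -385.1   66.3    7.9    8.2]
```

View pics/m1.png

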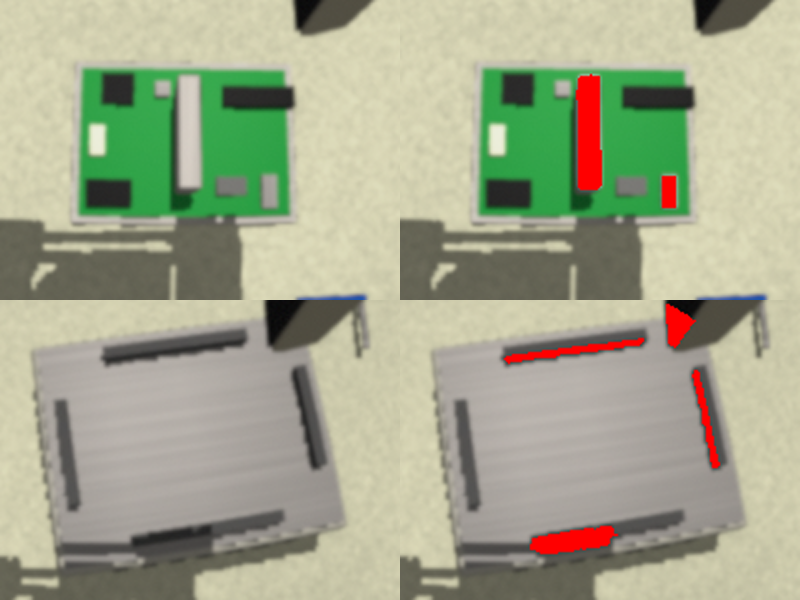

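The masks agree: the carrier's bar measures 69x14 mm at z=48 in both views, centred at (434.4,303.7) with yaw about 0. The nest's yaw is about +8.3°, but the mask only caught the stops' shaded faces. I'll measure the stops' inner edges properly, triangulate heights, and locate the valve.

```bash
cat > m2.py <<'E'
from h import *
np.set_printoptions(precision=1,suppress=True)
c1,c2=load('c1'),load('c2');print('bar tri',tri([(c1,(230.9,171.7)),(c2,(313.2,172.8))]))
a=np.radians(8.3);ex=np.array([np.cos(a),np.sin(a)]);ey=np.array([-ex[1],ex[0]])
c0=np.array([423.,-309.]);yy,xx=np.mgrid[:384,:512];P=np.c_[xx.ravel(),yy.ravel()]
def grid(m,z): # world plane coords of every pixel
    d=(P-m['c']);rr=np.linalg.norm(d,axis=1)+1e-9;t=rr/m['f'];v=np.c_[d/rr[:,None]*np.sin(t)[:,None],np.cos(t)]@m['R'].T
    return (m['o']+v*((z-m['o'][2])/v[:,2])[:,None])[:,:2]
cen={}
for k in('n1','n2'):
    m=load(k);V=cv2.cvtColor(m['im'],cv2.COLOR_BGR2HSV)[...,2].ravel().astype(int)
    g70=grid(m,70)-c0;G={z:np.c_[(grid(m,z)-c0)@ex,(grid(m,z)-c0)@ey] for z in(60,70)}
    q=G[60];ins=(abs(q[:,0])<50)&(abs(q[:,1])<70);med=np.median(V[ins]);dk=V<med*.76
    print(k,'plate V',med)
    for name,ax,sg in(('far',0,1),('near',0,-1),('left',1,1),('right',1,-1)):
        oth=1-ax;L=25 if ax==0 else 20
        camn=(m['o'][:2]-c0)@(ex if ax==0 else ey)
        inner=sg*camn<(59 if ax==0 else 79); z=60 if inner else 70
        q=G[z];s=dk&(abs(q[:,oth])<L)&(sg*q[:,ax]>(45 if ax==0 else 65))&(sg*q[:,ax]<(80 if ax==0 else 100))
        e=[];
        for b in range(-L,L,4):
            j=s&(q[:,oth]>=b)&(q[:,oth]<b+4)
            if j.sum()>2: e.append((b+2,np.min(sg*q[j,ax])))
        e=np.array(e);f=np.polyfit(e[:,0],e[:,1],1) if len(e)>3 else [0,0]
        print('  ',name,'z',z,'inner',np.median(e[:,1]),'slope deg',np.degrees(f[0])*sg*(-1 if ax==0 else 1),len(e),'spread',e[:,1].std())
# plate height by corner-stop triangulation: left/right ends of the far stop top
E
python3 m2.py
python3 - <<'E'
import sys;sys.path.insert(0,'.')
import os;os.chdir('.')
from h import *
tiles=[]
for k in('d1','d2'):
    m=load(k)
    for p in((489,17,60),):
        x,y=proj(m,p).astype(int);t=np.pad(m['im'],((90,90),(90,90),(0,0)))[y:y+180,x+90-67:x+90+67]
        print(k,(x,y));tiles.append(cv2.resize(cv2.rotate(t,cv2.ROTATE_180),(400,537),interpolation=cv2.INTER_CUBIC))
cv2.imwrite('pics/v1.png',np.hstack(tiles))
E
```

```text
bar tri (array([434.5, 303.1,  44.1]), [0.7706687590046488, 0.770668759004529])
n1 plate V 173.0
   far z 60 inner 64.38078040342049 slope deg -1.250489471370892 13 spread 0.658409548174411
   near z 70 inner 51.54467939310602 slope deg -0.05059989996721698 13 spread 0.2534924906442937
   left z 60 inner 76.79820113388726 slope deg 0.7727219940976361 10 spread 0.3328783971743048
   right z 60 inner 79.74184828733287 slope deg -1.0628133188619489 10 spread 0.5096756847479328
n2 plate V 160.0
   far z 60 inner 64.03653575876919 slope deg -0.4808126917122904 13 spread 0.7895039198735951
   near z 70 inner 51.96037651499279 slope deg 0.1936973375552014 13 spread 0.3177811324160928
   left z 60 inner 76.57585548563483 slope deg -0.002890469122390404 10 spread 0.36001368737493433
   right z 60 inner 80.32097154031413 slope deg 0.9733408096332467 10 spread 0.44085123701309575
d1 (np.int64(189), np.int64(112))
d2 (np.int64(271), np.int64(110))
```

View pics/v1.png

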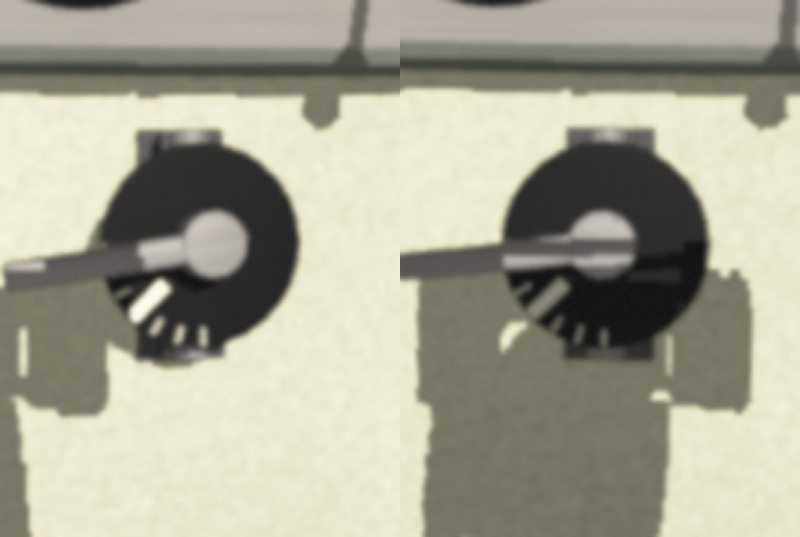

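The crop confirms the valve. It has a steel handle on a brass hub over a black plate, the handle points left (square to the x-running pipe), and the long broad white mark is at 45° to the lower left. I'll compute its geometry and pick up the carrier.

```bash
cat > m3.py <<'E'
from h import *
from scipy.optimize import least_squares
np.set_printoptions(precision=1,suppress=True)
for k in('d1','d2'):
    m=load(k);V=cv2.cvtColor(m['im'],cv2.COLOR_BGR2HSV)[...,2].astype(int)
    yy,xx=np.mgrid[:384,:512];uv=proj(m,(489,17,57));near=np.hypot(xx-uv[0],yy-uv[1])<50
    mk=(near&(V<62)).astype(np.uint8)
    c=max(cv2.findContours(mk,0,cv2.CHAIN_APPROX_NONE)[0],key=cv2.contourArea)[:,0]
    w=np.array([onz(m,p,57)[:2] for p in c])
    s=least_squares(lambda x:np.hypot(*(w-x[:2]).T)-x[2],[489,17,52],loss='soft_l1',f_scale=1).x
    print(k,'plate c,r',s)
    hub=s[:2]
    # white ticks on plate
    br=(near&(V>110)).astype(np.uint8);n,l,st,ce=cv2.connectedComponentsWithStats(br)
    for i in range(1,n):
        p=onz(m,ce[i],57)[:2]-hub
        if st[i,4]>6 and np.hypot(*p)<50: print('  comp',st[i,4],'rad',np.hypot(*p),'az',np.degrees(np.arctan2(p[1],p[0])))
    # handle: profile at radii, on top plane z=83; edges vs azimuth
    for rad in(60,75,85,95,105):
        az=np.radians(np.arange(60,125,1.));v=[]
        for a in az:
            u=proj(m,(*(hub+rad*np.r_[np.cos(a),np.sin(a)]),83));x,y=np.round(u).astype(int);v.append(V[y,x])
        v=np.array(v);d=v<170;print('  r',rad,'dark az',np.degrees(az[d]).astype(int)[[0,-1]] if d.any() else None,'darkest',np.degrees(az[v<130])[[0,-1]] if (v<130).any() else None)
E
python3 m3.py
python3 - <<'E'
from h import *
P=np.pi
def f(x):return np.round(x,1)
print(r.solve_ik((430,-310,85),down(P+.145)))
r.goto((434.5,303.4,110),down(P));r.movel((434.5,303.4,20),v=100)
jaws.close(40);r.sleep(.2);print('open',r.read_opening(),r.read_grasp_force(),f(r.read_force()),f(r.read_eef_pos()))
r.movel((434.5,303.4,190),v=150);r.sleep(.1);print('open',r.read_opening(),f(r.read_force()),r.read_time())
E
```

```text
d1 plate c,r [500.4  11.3  46.2]
  comp 4023 rad 20.826550710406497 az 167.59451103332262
  comp 20 rad 48.38262126849081 az 163.83507051559428
  comp 18 rad 48.67732222721967 az 149.27094929833947
  comp 538 rad 3.6441540768091487 az 135.65570963833812
  r 60 dark az [ 87 124] darkest [ 91. 124.]
  r 75 dark az [ 94 124] darkest [ 95. 124.]
  r 85 dark az [ 95 124] darkest [ 99. 124.]
  r 95 dark az [ 97 124] darkest [ 98. 124.]
  r 105 dark az [102 124] darkest [103. 115.]
d2 plate c,r [498.4  10.2  46.8]
  comp 3659 rad 20.090891275164996 az 151.39219214357385
  comp 204 rad 21.52954545926674 az 110.21145266211224
  comp 194 rad 9.780701013521293 az 35.86648513424291
  r 60 dark az [ 91 124] darkest [ 92. 124.]
  r 75 dark az [ 93 124] darkest [ 94. 124.]
  r 85 dark az [ 94 124] darkest [ 94. 124.]
  r 95 dark az [ 94 124] darkest [ 94. 124.]
  r 105 dark az [122 124] darkest [124. 124.]
[-7.21372815e-01  4.87201256e-02  1.82583148e+00 -4.44089210e-16
  1.26704105e+00 -2.43716914e+00]
open 13.560260381429908 39.99374985694885 [-0.1 -1.1  0.2] [434.5 303.3  20. ]
open 13.920051216829073 [ 0.2  0.4 -2.1] 12.3583
```

```bash
python3 - <<'E'
from h import *
Y=np.pi+.145;R=down(Y)
def f(x):return np.round(x,1)
x,y=429.4,-309.8
r.goto((x,y,150),R);r.movel((x,y,84),v=110);r.sleep(.15);b=r.read_force();print(f(b),f(r.read_eef_pos()))
z=84
while z>76:
    z-=1;r.movel((x,y,z),v=20);F=r.read_force()-b
    if F[2]>4: break
print('contact cmd',z,f(F),f(r.read_eef_pos()),r.read_opening())
if 77<=z<=82:
    jaws.open_gripper();r.movel((x,y,150),v=150)
    r.goto((x-20,y,280),down(np.pi));save('p1',cam('wrist'))
    m=load('p1');u,v=proj(m,(x,y,60)).astype(int)
    t=m['im'][max(v-90,0):v+90,max(u-120,0):u+120];cv2.imwrite('pics/p1.png',cv2.resize(cv2.rotate(t,cv2.ROTATE_180),None,fx=3,fy=3,interpolation=cv2.INTER_CUBIC))
print(r.read_time())
E
```

```text
[-0.1 -0.9 -2. ] [ 430.1 -310.4   85.2]
contact cmd 79 [-3.3  4.6  8. ] [ 429.4 -309.8   80. ] 13.682702858372922
19.2833
```

View pics/p1.png

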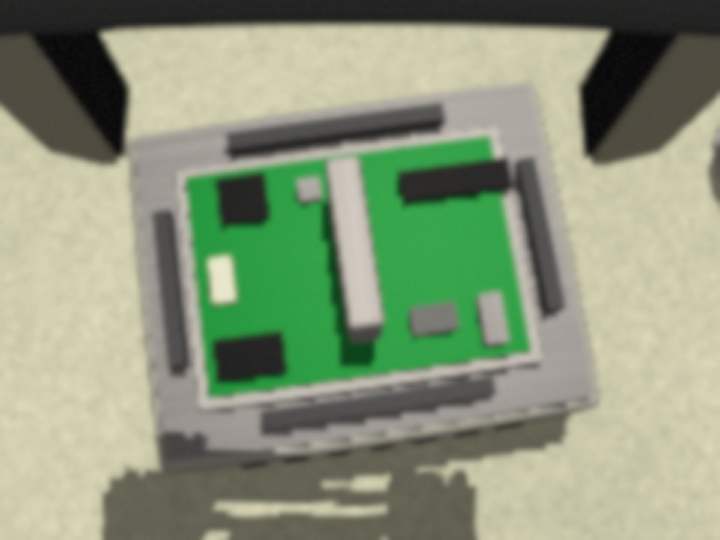

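The carrier sits flat inside all four stops, and contact came at z=60 as expected. Next is a closer look at the valve.

```bash
python3 - <<'E'
from h import *
np.set_printoptions(precision=1,suppress=True)
for k,p in(('v2',(540,-20,170)),('v1',(540,60,170))):
    r.goto(p,down(np.pi));r.sleep(.1);save(k,cam('wrist'))
print(r.read_time())
tiles=[]
for k in('v1','v2'):
    m=load(k);u,v=proj(m,(492,37,70)).astype(int);x0,y0=min(max(u-100,0),312),min(max(v-75,0),234);print(k,u,v,x0,y0)
    tiles.append(cv2.resize(cv2.rotate(m['im'][y0:y0+150,x0:x0+200],cv2.ROTATE_180),(400,300),interpolation=cv2.INTER_CUBIC))
cv2.imwrite('pics/v3.png',cv2.resize(np.vstack([tiles[0],tiles[1]]),None,fx=1,fy=1))
print('cap tri',tri([(load('d1'),(183,119.6)),(load('d2'),(269.3,117.6))]))
E
```

```text
21.275
v1 229 141 129 66
v2 318 142 218 67
cap tri (array([499. ,  12.1,  84.1]), [0.19706193154141502, 0.1970619315414734])
```

View pics/v3.png

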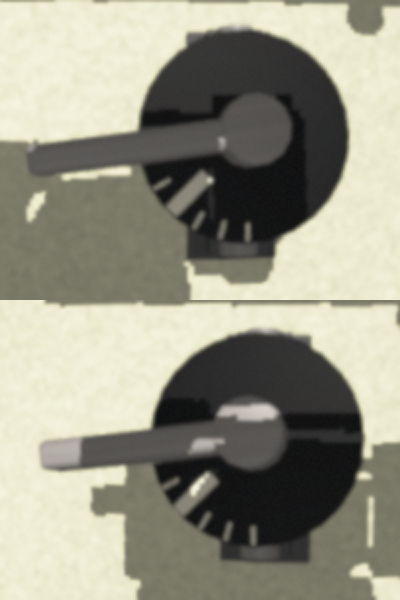

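In both crops the cap is around (256,130) and (252,135), the handle tip around (32,158) and (45,155), and the broad mark around (190,192) and (198,193), with 15° ticks beside it. Triangulating:

```bash
python3 - <<'E'
from h import *
np.set_printoptions(precision=1,suppress=True)
o={'v1':(129,66),'v2':(218,67)}
def U(k,p): return (load(k),(o[k][0]+199-p[0]/2,o[k][1]+149-p[1]/2))
for n,a,b in(('cap',(256,130),(252,135)),('tip',(31,159),(43,156)),('mark',(190,192),(198,193)),('markout',(172,208),(182,210)),('t-15',(162,185),(172,183)),('t15',(197,219),(205,220)),('t30',(222,228),(228,231)),('t45',(248,231),(253,234))):
    p,e=tri([U('v1',a),U('v2',b)]);print(n,p,'res',e[0].round(2),end=' ')
    for h in((499,11.8),):
        for k,c in(('v1',a),('v2',b)):
            d=onz(*U(k,c),83 if n in('cap','tip') else 57)[:2]-h;print('rad',np.hypot(*d).round(1),'az',np.degrees(np.arctan2(d[1],d[0])).round(1),end=' ')
    print()
E
```

```text
Traceback (most recent call last):
AttributeError: 'float' object has no attribute 'round'
```

```bash
python3 - <<'E'
from h import *
np.set_printoptions(precision=1,suppress=True)
o={'v1':(129,66),'v2':(218,67)}
def U(k,p): return (load(k),(o[k][0]+199-p[0]/2,o[k][1]+149-p[1]/2))
for n,a,b in(('cap',(256,130),(252,135)),('tip',(31,159),(43,156)),('mark',(190,192),(198,193)),('markout',(172,208),(182,210)),('t-15',(162,185),(172,183)),('t15',(197,219),(205,220)),('t30',(222,228),(228,231)),('t45',(248,231),(253,234))):
    p,e=tri([U('v1',a),U('v2',b)]);print(n,p,'res',round(e[0],2),end=' ')
    for k,c in(('v1',a),('v2',b)):
        d=onz(*U(k,c),83 if n in('cap','tip') else 57)[:2]-(499,11.8);print('rad',round(np.hypot(*d),1),'az',round(np.degrees(np.arctan2(d[1],d[0])),1),end=' ')
    print()
E
```

```text
cap [498.1  11.3  76.7] res 0.44 rad 1.3 az 150.2 rad 2.4 az -147.0 
tip [484.9 109.8  80.9] res 0.44 rad 98.5 az 98.0 rad 98.0 az 98.6 
mark [471.5  39.4  56.1] res 0.14 rad 39.0 az 134.7 rad 39.0 az 135.3 
markout [463.4  47.8  53.6] res 0.65 rad 50.2 az 134.0 rad 50.4 az 135.8 
t-15 [475.3  52.5  55.5] res 0.32 rad 47.3 az 120.5 rad 46.6 az 120.1 
t15 [458.6  36.1  54.8] res 0.14 rad 47.0 az 148.6 rad 47.0 az 149.5 
t30 [454.   24.6  57. ] res 0.31 rad 46.5 az 164.0 rad 47.1 az 164.2 
t45 [452.7  12.6  58.6] res 0.05 rad 46.5 az 179.4 rad 46.4 az 178.8
```

Hub is (498.5,11.5), the half-open mark's azimuth is 134.6°, and the handle's is 98°. Turning the valve.

```bash
cat > valve.py <<'E'
from h import *
np.set_printoptions(precision=1,suppress=True)
H=np.array([498.5,11.5])
def pose(a,z=58,rad=75): a=np.radians(a);return (*(H+rad*np.r_[np.cos(a),np.sin(a)]),z),down(a)
def turn(a0,a1,n):
    p,R=pose(a0,120);r.goto(p,R);r.movel(pose(a0)[0],v=120);jaws.close(45);print('grip',r.read_opening(),r.read_force())
    for a in np.linspace(a0,a1,n+1)[1:]: r.movel(*pose(a),v=60)
    r.sleep(.1);print('end F',r.read_force(),r.read_torque(),r.read_opening(),r.read_eef_pos())
    jaws.open_gripper();r.movel(pose(a1,120)[0],v=150)
def look(k,p):
    r.goto(p,down(np.pi));r.sleep(.1);save(k,cam('wrist'))
E
python3 - <<'E'
from valve import *
turn(98,134.6,5)
look('w1',(540,50,170));look('w2',(660,120,330));look('w3',(660,20,330));print(r.read_time())
m=load('w1');u,v=proj(m,(475,37,70)).astype(int);x0,y0=min(max(u-75,0),362),min(max(v-56,0),271);print(x0,y0)
A=cv2.resize(cv2.rotate(m['im'][y0:y0+113,x0:x0+150],cv2.ROTATE_180),(400,300),interpolation=cv2.INTER_CUBIC)
B=[]
for k in('w2','w3'):
    m=load(k);u,v=proj(m,(693,71,90)).astype(int);x0,y0=min(max(u-75,0),362),min(max(v-56,0),271);print(k,u,v,x0,y0)
    B.append(cv2.resize(cv2.rotate(m['im'][y0:y0+113,x0:x0+150],cv2.ROTATE_180),(400,300),interpolation=cv2.INTER_CUBIC))
m=load('w3');C=cv2.resize(cv2.rotate(m['im'],cv2.ROTATE_180),(400,300),interpolation=cv2.INTER_AREA)
cv2.imwrite('pics/w.png',np.vstack([np.hstack([A,C]),np.hstack(B)]))
E
```

```text
grip 13.661401612394844 [0.1 0.6 0.3]
end F [ 4.2 -0.1 -3.4] [-0.  -0.5  0.2] 13.634614691597564 [446.3  65.1  58.1]
30.5917
163 68
w2 219 193 144 137
w3 289 192 214 136
```

View pics/w.png

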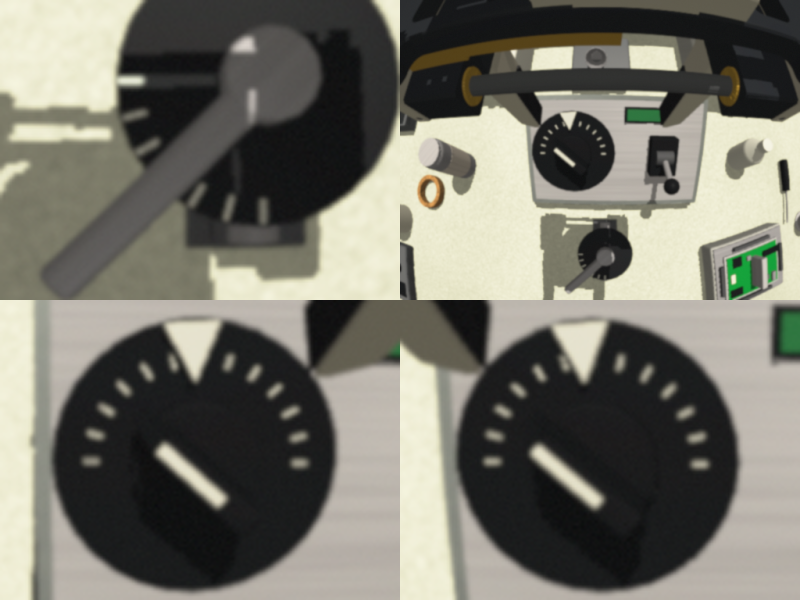

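The valve handle now lies straight over the long broad mark. The dial crops show the tab tip at (196,382) and (585,382), the bar's white line from (158,450) to (226,505) and from (535,452) to (601,503), and end ticks at (91,461), (300,463) and (492,461), (700,463). Triangulating these.

```bash
cat > m4.py <<'E'
from h import *
np.set_printoptions(precision=1,suppress=True)
o={'w1':(163,68),'w2':(144,137),'w3':(214,136)}
def U(k,p): return (load(k),(o[k][0]+149.5-p[0]*150/400-.3,o[k][1]+112.5-p[1]*113/300-.3))
t=U('w1',(58,280));d=onz(*t,83)[:2]-(498.5,11.5);print('valve az',np.degrees(np.arctan2(d[1],d[0])),np.hypot(*d))
T={}
for n,a,b in(('tabtip',(196,82),(585-400,82)),('tabL',(166,22),(153,24)),('tabR',(221,20),(208,22)),('tickL',(91,161),(92,161)),('tickR',(300,163),(300,163)),('tick60',(229,61),(220,62)),('tick150L',(95,135),(95,135)),('lineUL',(158,150),(135,152)),('lineLR',(226,205),(201,203))):
    p,e=tri([U('w2',a),U('w3',b)]);T[n]=p;print(n,p,round(e[0],2))
u=np.array([np.cos(np.pi/6),0,.5]);nn=np.array([-.5,0,np.cos(np.pi/6)])
C=(T['tickL']+T['tickR'])/2;print('C',C)
for n,p in T.items():
    d=p-C;print(n,'up',round(d@u,1),'left',round(d[1],1),'norm',round(d@nn,1))
E
python3 m4.py
```

```text
valve az 133.8403929531524 96.27151722117388
tabtip [719.2  73.6 122.1] 0.25
tabL [745.3  89.1 136.3] 0.02
tabR [746.7  61.6 135.7] 0.33
tickL [684.8 126.2  94.4] 0.06
tickR [683.8  15.9  94.6] 0.26
tick60 [730.3  56.3 121.6] 0.13
tick150L [697.7 124.2  99.5] 0.22
lineUL [679.9  94.4 136.5] 0.31
lineLR [655.3  62.6 132.7] 0.66
C [684.3  71.   94.5]
tabtip up 44.0 left 2.6 norm 6.4
tabL up 73.8 left 18.0 norm 5.7
tabR up 74.6 left -9.4 norm 4.5
tickL up 0.4 left 55.2 norm -0.3
tickR up -0.4 left -55.2 norm 0.3
tick60 up 53.4 left -14.7 norm 0.5
tick150L up 14.1 left 53.1 norm -2.4
lineUL up 17.2 left 23.3 norm 38.5
lineLR up -6.0 left -8.5 norm 47.6
```

The dial measures out consistently: tick radius is 55, and the tab tip is at radius 44 and 6.4 mm off the panel. The axis meets the panel at (684.3,71,94.5). The white line is biased to the upper left, so that is the pointer end, 54° left of up-slope, and the tab is at 3.4° left. I'll refine by mask, then turn.

```bash
cat > dial.py <<'E'
from h import *
np.set_printoptions(precision=2,suppress=True)
u=np.array([np.cos(np.pi/6),0,.5]);n=np.array([-.5,0,np.cos(np.pi/6)]);L=np.array([0,1.,0])
C=np.array([684.3,71.,94.2])
def plane(m,uv,h):
    d=ray(m,uv);p=m['o']+d*((C+h*n-m['o'])@n)/(d@n)-C;return np.array([p@u,p@L])
def white(k):
    m=load(k);V=cv2.cvtColor(m['im'],cv2.COLOR_BGR2HSV)[...,2];c=proj(m,C+20*n)
    yy,xx=np.mgrid[:384,:512];b=((V>110)&(np.hypot(xx-c[0],yy-c[1])<45)).astype(np.uint8)
    nn,l,s,ce=cv2.connectedComponentsWithStats(b)
    for i in range(1,nn):
        if s[i,4]<12 or s[i,4]>400: continue
        P=np.argwhere(l==i)[:,::-1];q=np.array([plane(m,p,46) for p in P])
        mean=q.mean(0)
        if np.hypot(*mean)<25 and s[i,4]>35:
            w,v=np.linalg.eigh(np.cov((q-mean).T));d=v[:,1]*np.sign(v[:,1]@mean or 1)
            t=(q-mean)@d;print(k,'line mean',mean,'az',np.degrees(np.arctan2(d[1],d[0])),'from',mean+d*t.min(),'to',mean+d*t.max(),s[i,4])
def Rt(th,sg=1):
    b=sg*(np.cos(th)*u+np.sin(th)*L);z=-n;return np.c_[b,np.cross(z,b),z]
E
python3 - <<'E'
from dial import *
white('w2');white('w3')
print(r.read_qpos())
for sg in(1,-1):
    for th in(54,3.4):
        for h in(17,90): print(sg,th,h,r.solve_ik(C+h*n,Rt(np.radians(th),sg)))
# lever ball
pv=C-160*L+23*n
for k in('w2','w3'):
    m=load(k);V=cv2.cvtColor(m['im'],cv2.COLOR_BGR2HSV)[...,2]
    p0=pv+65*(np.cos(.5)*n-np.sin(.5)*u);c=proj(m,p0);yy,xx=np.mgrid[:384,:512]
    b=(V<55)&(np.hypot(xx-c[0],yy-c[1])<14)
    # ball: erode away rod
    e=cv2.morphologyEx(b.astype(np.uint8),cv2.MORPH_OPEN,cv2.getStructuringElement(2,(7,7)))
    P=np.argwhere(e)[:,::-1];print(k,'pred',c,'meas',P.mean(0),len(P),'p0',p0)
E
```

```text
w2 line mean [7.9  8.54] az 48.10984014634646 from [-5.86 -6.79] to [21.59 23.81] 203
w3 line mean [7.64 7.67] az 47.343584042507494 from [-6.23 -7.37] to [21.48 22.7 ] 206
[-0.05  0.28  1.12  0.    1.74 -1.62]
1 54 17 [ 0.04 -0.02  1.95 -0.03  0.69  0.69]
1 54 90 [ 0.04 -0.2   1.99 -0.03  0.83  0.69]
1 3.4 17 [ 0.04 -0.02  1.95 -0.03  0.69  1.57]
1 3.4 90 [ 0.04 -0.2   1.99 -0.03  0.83  1.57]
-1 54 17 [ 0.04 -0.02  1.95 -0.03  0.69 -2.45]
-1 54 90 [ 0.04 -0.2   1.99 -0.03  0.83 -2.46]
-1 3.4 17 [ 0.04 -0.02  1.95 -0.03  0.69 -1.57]
-1 3.4 90 [ 0.04 -0.2   1.99 -0.03  0.83 -1.57]
w2 pred [ 92.9 147.7] meas [ 93.31 149.19] 216 p0 [617.29 -89.   147.94]
w3 pred [163.25 142.99] meas [163.93 144.69] 271 p0 [617.29 -89.   147.94]
```

```bash
python3 - <<'E'
from dial import *
# tab axis by mask (panel height 7)
for k in('w2','w3'):
    m=load(k);V=cv2.cvtColor(m['im'],cv2.COLOR_BGR2HSV)[...,2];c=proj(m,C+59*u+3*L+7*n).round().astype(int)
    h=m['im'].astype(int);b=(V>205).astype(np.uint8);nn,l,s,ce=cv2.connectedComponentsWithStats(b);i=l[c[1],c[0]]
    q=np.array([plane(m,p,7) for p in np.argwhere(l==i)[:,::-1]]);print(k,'tab',s[i,4],'centroid',q.mean(0),'az',np.degrees(np.arctan2(*q.mean(0)[::-1])),'min r',np.hypot(*q.T).min())
a0=np.radians(47.7)
r.goto(C+95*n,Rt(a0,-1));r.movel(C+17*n,v=120);jaws.close(35);r.sleep(.1)
print(r.read_opening(),r.read_force(),r.read_torque(),r.read_time())
a1=np.radians(3.4)
for t in np.linspace(a0,a1,4)[1:]: r.goto(C+17*n,Rt(t,-1))
r.sleep(.1);print('end',r.read_opening(),r.read_force(),r.read_torque(),r.read_qpos())
jaws.open_gripper();r.movel(C+95*n,v=150)
r.goto((660,20,330),down(np.pi));r.sleep(.1);save('x3',cam('wrist'));print(r.read_time())
white('x3')
m=load('x3');c=proj(m,(690,30,100)).astype(int);x0,y0=c[0]-100,c[1]-75
cv2.imwrite('pics/x3.png',cv2.resize(cv2.rotate(m['im'][y0:y0+150,x0:x0+200],cv2.ROTATE_180),(800,600),interpolation=cv2.INTER_CUBIC))
E
```

```text
w2 tab 197 centroid [64.82  4.79] az 4.227137984474361 min r 49.02029663977743
w3 tab 189 centroid [64.74  4.42] az 3.9017450796005444 min r 49.53242641709936
16.022526798022085 [-0.3   0.26  0.46] [0.06 0.23 0.04] 33.6
end 15.695240125598406 [-0.52  1.07 -1.04] [-0.02  0.19 -0.04] [ 0.04 -0.02  1.95 -0.03  0.69 -1.58]
37.8083
x3 line mean [11.11  1.12] az 3.7705559126195567 from [-9.56 -0.24] to [31.76  2.48] 206
```

View pics/x3.png

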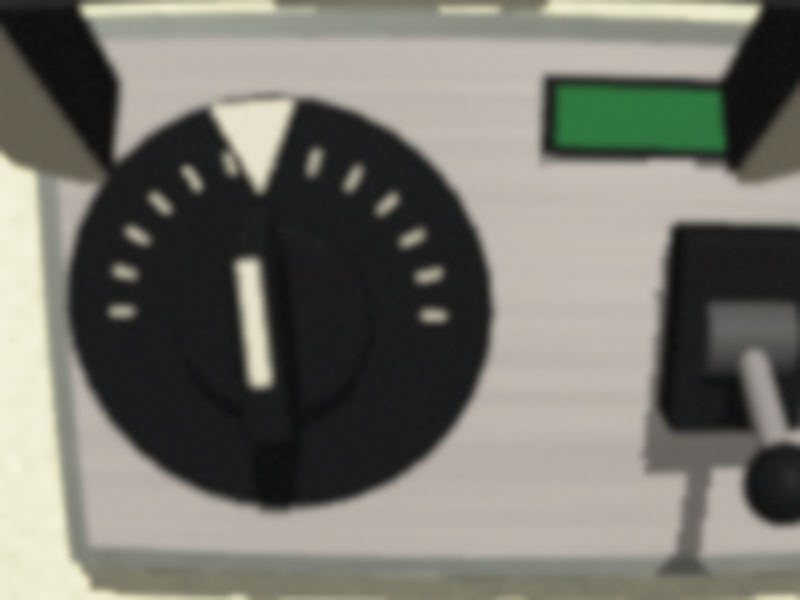

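The pointer, at az 3.8°, meets the tab tip at (262,190), whose az is 3.4–4.2°. Everything before the lever is done, so I'll push the lever with closed fingers.

```bash
python3 - <<'E'
from dial import *
O=C-160*L
def P(x,h): return O+x*u+h*n
jaws.close(20)
r.goto(P(-75,150),Rt(0,-1));r.movel(P(-75,73),v=150);r.movel(P(-54,73),v=100);b=r.read_force()
x=-54
while x<17:
    x+=6 if x<0 else 1.5
    r.movel(P(x,73),v=60);F=(r.read_force()-b)
    if x>-12: print(x,F@u,F@n)
    if x>3 and F@u<-18: break
r.movel(P(x-25,73),v=120);r.movel(P(x-25,170),v=200)
r.goto((660,20,330),down(np.pi));r.sleep(.1);save('y3',cam('wrist'));print(r.read_time(),r.read_force())
m=load('y3');V=cv2.cvtColor(m['im'],cv2.COLOR_BGR2HSV)[...,2];yy,xx=np.mgrid[:384,:512]
for a in(.8,.9,1.0):
    p=O+23*n+65*(np.cos(a-.5)*n+np.sin(a-.5)*u);print(a,proj(m,p))
c=proj(m,O+23*n+65*(np.cos(.5)*n+np.sin(.5)*u))
b=(V<75)&(np.hypot(xx-c[0],yy-c[1])<25);e=cv2.morphologyEx(b.astype(np.uint8),cv2.MORPH_OPEN,cv2.getStructuringElement(2,(7,7)))
print(np.argwhere(e)[:,::-1].mean(0),e.sum(),m['im'][c.astype(int)[1],c.astype(int)[0]]);white('y3')
E
```

```text
-6 -0.28842239522104784 -0.8690357244978031
0 0.007825181461049435 -0.8689384453694345
1.5 -0.6087874612393556 -1.1407040486069482
3.0 -0.9100541194925795 -0.7575406007003209
4.5 -2.480206586493579 -1.29029594463261
6.0 -1.1451469106907624 -0.5070720771334056
7.5 -1.232578602492663 -1.5538734601232027
9.0 -5.378564574037614 2.517548546793711
10.5 -9.92184362081318 5.880400291083861
12.0 -14.65489076049792 10.751759361888304
13.5 -17.999534799195438 10.883282070072616
15.0 -21.8951715558796 14.074573876562246
48.2583 [ 0.79 -0.51 -0.31]
0.8 [158.41 181.87]
0.9 [158.51 187.6 ]
1.0 [158.81 193.25]
[166.65 192.16] 884 [40 40 41]
y3 line mean [11.31  1.1 ] az 3.8271079129565844 from [-10.07  -0.33] to [31.51  2.45] 203
```

```bash
python3 - <<'E'
from dial import *
g=lambda k:cv2.cvtColor(load(k)['im'],cv2.COLOR_BGR2GRAY).astype(int)
m=load('y3');O=C-160*L;D=abs(g('y3')-g('x3'))>8
c=proj(m,O+23*n+65*(np.cos(.5)*n+np.sin(.5)*u))
np.set_printoptions(linewidth=200)
a,b=g('x3'),g('y3');x0,y0=c.astype(int)
print('old');print(a[y0-26:y0+24:2,x0-24:x0+24:2]);print('new');print(b[y0-26:y0+24:2,x0-24:x0+24:2])
print('block corners far',proj(m,O+35*u+25*n))
E
```

```text
old
[[183 183 183 183 183 183 183 183 183 183 183 176 104  29  29  61 141 157 141  96  35  17  22  28]
 [181 182 182 182 182 183 183 183 183 183 184 176  98  29  27  44 124 158 148 110  47  18  21  24]
 [182 182 183 183 183 183 183 184 184 183 184 169  84  27  26  31 100 155 153 123  61  19  17  17]
 [181 182 181 182 182 183 182 182 183 183 183 164  73  27  34  37  80 148 157 134  82  39  35  35]
 [182 182 182 183 183 183 183 183 183 183 182 154  55  37  52  54  73 140 159 143  99  58  54  55]
 [179 180 180 180 180 180 180 180 181 181 180 148  49  49  67  69  73 119 154 145 101  70  68  67]
 [178 178 179 178 179 179 179 180 180 180 180 141  43  60  78  79  79  90 116 113  85  80  79  77]
 [178 178 178 177 178 178 179 179 179 178 176 124  39  71  87  88  87  87  89  89  89  89  88  86]
 [180 181 180 181 180 181 181 182 181 181 176 112  36  77  95  95  96  96  96  96  96  97  96  93]
 [181 181 181 182 181 181 182 182 182 180 174 100  34  78  98 100  99  99  99  99  99 100  99  97]
 [180 180 181 180 180 181 181 181 181 181 173  94  30  65  93  95  94  95  95  95  96  95  96  93]
 [181 1
[... 3193 characters left out ...]
81 181 181 179 144  53  30  28  26  25  27  28  28  28  28  29  28  28]
 [180 180 181 180 181 181 181 181 181 182 161  68  31  30  28  29  30  31  29  29  30  30  30  31]
 [179 178 178 179 179 179 180 179 180 181 174 133  72  34  28  29  28  28  29  30  28  29  30  28]
 [176 176 177 177 177 177 178 177 177 178 177 175 149  96  66  62  61  59  57  55  55  54  54  49]
 [177 177 178 177 177 177 179 179 178 179 179 179 177 170 162 160 161 160 159 160 160 160 159 157]
 [177 177 177 178 177 178 178 178 179 180 179 179 180 180 181 181 182 181 182 182 184 183 183 183]
 [181 181 181 180 181 181 181 181 182 183 182 183 182 182 183 183 183 183 184 183 184 184 185 184]]
block corners far [171.27 207.56]
```

```bash
python3 -c "
from h import *
print(r.read_time(),finish_job())"
```

```text
the job is handed in; nothing more can be done
48.2583 None
```

The job is handed in at 48 s, done in the order asked: the carrier is flat in the nest, the valve half open (within about 1° of its mark), the dial pointer at the tab (within about 0.5°), and the power lever pushed last to its far stop, about 1.0 rad by camera.

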